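# Widen the work rest to its next hole and lay the tube in it

### The arm

A 6-joint arm with a two-finger parallel gripper is mounted at the origin on the work surface. World frame = base frame: x ahead of the robot, y to its left, z up, the work surface at z = 0. Lengths are in mm, angles in rad, forces in N, time in s.
With the tool pointing down it reaches from about 250 to 800 mm from the base axis. Payload 8.5 kg.
Tool frame: the origin (TCP) lies on the centre line of the jaws, within the pads' length; the fingertips stand env.tips_ahead ahead of it and the grasp point (between the pads) lies 8 mm behind it (env.tips_ahead is the distance from the TCP to the fingertips, in mm); z points along the fingers, y is the line along which they close (so a half turn about z gives the same grasp; the last joint's range is limited). The gripper opens to 85 mm and grips with 20 to 120 N. Pads are 22 mm wide; open, the fingers measure 114 mm over their backs; the gripper's body (76 mm by 85 mm) begins 54 mm behind the grasp point. The pads swing forward as they close: fully open they stand 13 mm farther back than shut.
Start: joints at [-1.245, 0.238, -0.013, 1.319, 0, 1.571], TCP at [168.02, -497.342, 242.276] pointing down, gripper open.
Joint ranges: [-2.66, 2.66], [-1.03, 1.9], [-1.14, 1.46], [-1.82, 2.27], [-1.45, 1.34], [-3.14, 3.14]. Speed limits (rad/s): [2.22, 2.22, 2.79, 3.14, 3.14, 3.14].

### API

Orientations are given as a unit quaternion [x, y, z, w].
In Python, from cell import sensors, vision, ticket, env gives the robot as it stands.
- The arm moves only by the tool arm_command, never from a script. Its argument "motion" is a list that holds one entry, the list of rows, each a list of 7 numbers: the opening in per cent of the stroke, from 0 (shut) to 100 (fully open), then the shift along the tool's x, y, z in cm, then the turn, a rotation vector about the tool's x, y, z in degrees. In form: [[[fingers, dx, dy, dz, rx, ry, rz], ...]]. A call has 1 to 12 rows; each row shifts and turns the commanded pose from where the row before left it, along the tool's axes as they then stand; what a row does not reach is not made up. A row lasts 1/12 s, in which the tool goes at most 41.7 mm and 7.16 degrees, less where a joint would pass 70% of its speed; a pose out of reach is approached as far as the arm can. A call is refused whole if a number of a shift passes 4.17 or a number of a turn 7.16, either way. A call with a gripper value outside its range is refused whole. The fingers move at their own pace and stop on an object; "newtons" is the grip in N (left out, the last holds). Time passes only in rows, so rows that do not move let the fingers close. It gives the time, the measured TCP pose, the force, the opening and the grip force at its end, in the units of the state.
- sensors.state(): the state, without advancing time (a new reading comes with each control period).
- vision.snapshot(name): name is "scene" or "top" or "wrist"; returns (picture, depth): 420x560x3 uint8, blue, green, red; 420x560 float32, mm along the optical axis (not along the pixel's ray), 0 where there is no reading.
- vision.camera_params(name): a dict with "mtx" (3x3 intrinsics, pixels), "extrinsics" (4x4, takes a point from camera to world coordinates). Camera axes: x right, y up, looking along -z (the intrinsics and any distortion apply to the point x, -y, -z); pixel columns grow to the right and rows downward; lengths in mm; the calibration is good to about 2 mm. A picture is of the moment at which its call begins: read the wrist's pose just before it. camera_params takes no time and is no camera call; for the wrist camera it gives the pose at the moment of the call.
- ticket.finish_job(): hands the job in; it is judged then, once.
The state is a dict: "time_s": time; "qpos": joint angles; "joint_velocities": joint speeds; "joint_torque": joint torques, N m; "tcp_pos": TCP position; "tool_rot": TCP orientation; "force": force on the tool from outside, world axes, zero at the start; "moment": the same for the moment, N m; "opening": finger opening in mm; "grip_force": force on a finger pad.
Only numpy, scipy, OpenCV 4.12 (cv2) and the standard library are available. Lean on these libraries where they do the work, as an engineer would, in place of code of your own. Each camera call takes 0.05 s, during which the arm holds its last target. There are 200 camera calls.

### The job

Widen the welding bench's work rest: press its red spring button down until it is flush with the sleeve and push the sleeve outward by its orange lug until the button pops up fully through the yellow-ringed hole. Then lay the long square steel tube into both forks of the rest, overhanging both about evenly, let it go, and move clear. Press and push gently, never above 25 N on the rest, set the tube down without knocking the rest, and leave the other things on the bench where they are.

Things in the scene. Friction and masses are not known exactly. Their poses are not given: they have to be found in the camera images.
- rest: Extending work rest, fixed to the bench. A blue foot carries a square tube that lies level along the rest's x axis; a grey square sleeve (38 mm wide, 166 mm long, flat top 59 mm above the bench) slides on it. Origin: on the bench top, straight below the red button. +x is the outward direction in which the sleeve is to slide; z up. The button sits in the tube and never moves along x.
- sleeve (a joint): How far the sleeve has slid outward (+x of the rest), m; within 1 mm of 0 at the start. The 21 mm yellow-ringed hole, inward (-x) of the plain one, is in a strip clamped differently each time: it comes over the button after 51 to 81 mm, with 1.5 mm of play either way. End stop 0.088. Sliding friction 3 N; the button caught in a hole blocks the sleeve firmly.
- button (a joint): Depth to which the red spring button is pressed, m: 0 = fully up, 0.007 = flush with the sleeve's top, 0.0125 = fully down. It blocks the sleeve until pressed at least 5.5 mm. Spring 2.2 N when up, 3 N when flush, 3.7 N when down. Under a hole it springs up by itself if the sleeve comes slowly (below about 50 mm/s).
- button_top (a point): Middle of the button's flat top, 7 mm above the sleeve's top when the button is up. The button is round, 18 mm across, ending in a 45 degree cone 5.5 mm high with a 7 mm flat top. Once it is flush, pushing the sleeve with about 7 to 10 N cams it the rest of the way under; after that it need not be held down.
- press_hole (a point): Centre of the plain 21 mm hole in the sleeve, in the plane of the sleeve's top; the button stands in it at the start. Moves with the sleeve. The orange lug, a ridge across the sleeve 14 mm high, 8 mm thick and 38 mm wide, has its pushing face 18 mm outward (+x) from here.
- slide_fork (a point): Middle of the floor of the grey fork on the sleeve, 55 mm outward (+x) of the plain hole and 91 mm above the bench (32 mm above the sleeve's top). The fork is a plate 12 mm thick along x and about 60 mm wide; its prongs are 34 mm apart, flare outward, and end 26 mm above the floor. Moves with the sleeve.
- fixed_fork (a point): Middle of the floor of the blue fork on the foot, 124 mm inward (-x) of the button and 91 mm above the bench; same shape as the grey fork.
- bar: The workpiece: bright square steel tube 25 x 25 x 310 mm, about 0.36 kg, lying loose on the bench. Origin: centre of its underside; x along its length, z up.
- coupon: Bystander: copper test plate 70 x 35 x 8 mm lying flat
- magnet: Bystander: red welding magnet 70 x 22 x 50 mm
- hammer: Bystander: wooden-handled hammer lying on the right side
- brush: Bystander: brush lying near the far edge
- electrodes: Bystander: blue electrode tin, 76 mm across, 110 mm high
- angle: Bystander: rusty angle iron offcut 140 x 40 x 40 mm
- coupling: Bystander: steel pipe coupling, 60 mm across, 40 mm high
- offcut: Bystander: rusty square tube offcut 25 x 25 x 80 mm
Mind the look-alikes: they are no part of the job. What is shaped like the rest but pink or turquoise is not meant.

How it is judged (in metres and radians):
On the way, in this order (a step that is already met when the one before it is completed fails the run):
1. the button is pressed down flush (value of joint button above 0.0055 m), for 0.05 s.
2. the sleeve has caught at the ringed hole with the button fully up (value of joint sleeve between 0.0485 and 0.0835 m and value of joint button below 0.002 m), for 0.2 s.
At the end, for the whole second after the job is handed in: Sleeve 48.5 to 83.5 mm out, button up through the ringed hole (pressed under 2 mm); the tube lies still in both forks: underside 87 to 95 mm above the bench, within 0.08 rad and 7 mm of the rest's centre line, its ends at least 10 mm beyond the middle of each fork; let go (all of step 2 and x of bar in the frame of fixed_fork below 0.145 m and x of bar in the frame of slide_fork above -0.145 m and y of bar in the frame of rest between -0.007 and 0.007 m and z of bar in the frame of rest between 0.087 and 0.095 m and angle between the x axis of bar and the x axis of rest, either way round below 0.08 rad and linear speed of bar below 0.02 m/s); the robot touches nothing.
It fails at once if the robot presses or pushes on the rest with more than 25 N (contact force between any of the fingers, the arm and rest above 25 N).
It fails at once if the tube hits or is forced against the rest with more than 40 N (contact force between bar and rest above 40 N).
It fails at once if a bystander is moved by more than 30 mm (distance of any of coupon, magnet, hammer, brush, electrodes, angle, coupling, offcut from where it was at the start of the episode above 0.03 m).
It also fails if it takes over 64 s, if anything falls off the work surface, if the arm or the gripper's body presses on something with over 40 N, if the wrist force passes 120 N, or if a joint passes its speed limit or range.

## Working session

There is one attempt and no reset: what is moved stays moved. The work goes in short steps, Python scripts to look and compute and a tool call to move; the robot and the scene stay as the last step left them, time stands still between calls to the robot, and variables do not carry over. Pictures are saved under pics/ and viewed, at most 10 in all, crops included, and the job is handed in when it is done.

Besides the shell and the picture viewer there is one more tool, called after ">>>" as name(argument=value, ...), one argument or row to a line, values as JSON. arm_command: Moves the arm, as the interface text tells. Its arguments: {"type":"object","properties":{"motion":{"type":"array"},"newtons":{"type":"number"}},"required":["motion"]}

```bash
mkdir -p pics
cat > h.py <<'E'
import numpy as np,cv2
from cell import sensors,vision,ticket,env
def snap(n,f=None):
    p=vision.camera_params(n); im,d=vision.snapshot(n)
    if f: cv2.imwrite('pics/'+f+'.png',im)
    np.savez('%s.npz'%(f or n),im=im,d=d,K=p['mtx'],T=p['extrinsics']); return im,d,p
def load(f): return np.load('%s.npz'%f)
def cloud(o):
    d=o['d'];K=o['K'];T=o['T'];v,u=np.mgrid[:d.shape[0],:d.shape[1]]
    x=(u-K[0,2])/K[0,0]*d;y=(v-K[1,2])/K[1,1]*d
    return np.stack([x,-y,-d],-1)@T[:3,:3].T+T[:3,3]
def proj(o,P):
    q=(np.asarray(P)-o['T'][:3,3])@o['T'][:3,:3]; return o['K'][0,0]*q[0]/-q[2]+o['K'][0,2],o['K'][1,1]*-q[1]/-q[2]+o['K'][1,2]
E
python3 - <<'E'
from h import *
snap('top','top0');snap('scene','scene0')
s=sensors.state();print(s,env.tips_ahead)
p=vision.camera_params('top');print(p)
E
```

```text
{'time_s': 0.1, 'qpos': array([-1.24502355e+00,  2.38750115e-01, -1.41479272e-02,  1.31916327e+00,
        2.98482243e-05,  1.57080738e+00]), 'joint_velocities': array([ 0.00066532, -0.00078415,  0.00147833, -0.00054449, -0.00049519,
       -0.00066044]), 'joint_torque': array([ 6.76889813e-04, -5.39720178e+01,  3.46999168e+01,  1.34671733e-02,
        6.54032920e-05, -1.90119800e-05]), 'tcp_pos': array([ 167.92384221, -497.07016598,  241.73507058]), 'tool_rot': array([ 9.86764018e-01,  1.62161564e-01, -8.78461485e-05, -6.26538897e-04]), 'force': array([ 0.56273454, -1.05972297, -0.33654372]), 'moment': array([0.05523095, 0.04921186, 0.04052625]), 'grip_force': 0.0, 'opening': 85.16675086745326} 11.0
{'mtx': array([[489.5431986 ,   0.        , 266.52860191],
       [  0.        , 489.5431986 , 207.90525476],
       [  0.        ,   0.        ,   1.        ]]), 'extrinsics': array([[ 4.83432972e-02,  9.76789939e-01, -2.08672807e-01,
         2.81972338e+02],
       [-9.98830360e-01,  4.74679944e-02, -9.20337264e-03,
        -2.34255555e+00],
       [ 9.15517839e-04,  2.08873656e-01,  9.77942206e-01,
         1.24609398e+03],
       [ 0.00000000e+00,  0.00000000e+00,  0.00000000e+00,
         1.00000000e+00]])}
```

View pics/top0.png

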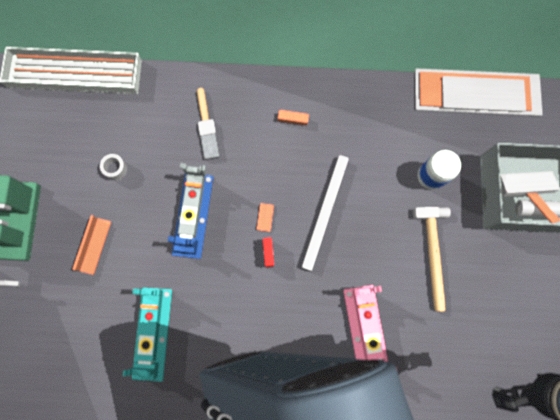

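View pics/scene0.png

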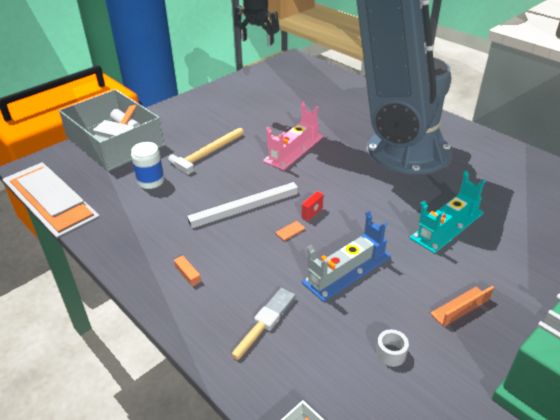

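The top view shows the blue rest at about (190,210), with its outward direction up in the image (world +x) and the grey fork at (192,170). The bar runs from (342,157) to (308,268). Next I'll enlarge this area and measure it.

Run:
```python
from h import *
o=load('top0');im=o['im'];P=cloud(o)
c=cv2.resize(im[150:275,160:290],None,fx=6,fy=6,interpolation=cv2.INTER_CUBIC)[:600]
c=cv2.resize(im[155:265,165:220],None,fx=5.4,fy=5.4,interpolation=cv2.INTER_CUBIC);cv2.imwrite('pics/crop1.png',c)
Z=P[...,2]
# bar
hs=cv2.cvtColor(im,cv2.COLOR_BGR2HSV)
m=np.zeros(Z.shape,bool);m[150:280,295:355]=1
m&=(Z>15)&(Z<40);q=P[m];print('bar n',len(q),np.median(q[:,2]))
mm=(m&(hs[...,1]<60)&(hs[...,2]>120)).astype(np.uint8)
for nm,w in(('depth',m.astype(np.uint8)),('col',mm)):
    pts=np.argwhere(w)[:,::-1].astype(np.float32);r=cv2.minAreaRect(P[w>0][:,:2].astype(np.float32));print(nm,r)
print('table z',np.median(Z[300:340,230:300]))
# rest: red button, yellow ring
roi=np.zeros(Z.shape,bool);roi[160:260,170:215]=1
red=roi&((hs[...,0]<6)|(hs[...,0]>172))&(hs[...,1]>150)
yel=roi&(hs[...,0]>22)&(hs[...,0]<35)&(hs[...,1]>120)
ora=roi&(hs[...,0]>7)&(hs[...,0]<18)&(hs[...,1]>120)
for n,k in(('red',red),('yel',yel),('ora',ora)):
    ys,xs=np.nonzero(k);print(n,k.sum(),xs.mean(),ys.mean(),P[k].mean(0),np.median(P[k],0))
k=roi&(Z>50)&(Z<64);print('sleeve',cv2.minAreaRect(P[k][:,:2].astype(np.float32)),np.median(P[k][:,2]))
k=roi&(Z>95)&(Z<125);q=P[k];
a=q[q[:,0]>q[:,0].mean()];b=q[q[:,0]<q[:,0].mean()]
print('forks',a.mean(0),b.mean(0),len(a),len(b))
k=roi&(Z>5)&(Z<14);print('foot',cv2.minAreaRect(P[k][:,:2].astype(np.float32)))
```

```text
bar n 1182 23.958673419504635
depth ((543.194580078125, -141.15989685058594), (25.417898178100586, 309.6195983886719), 73.48052978515625)
col ((543.194580078125, -141.15989685058594), (25.417898178100586, 309.6195983886719), 73.48052978515625)
table z -1.1903305189455295
red 29 191.72413793103448 193.58620689655172 [561.81680573 196.36722201  62.74984948] [561.21390519 195.96682566  62.40333212]
yel 47 188.29787234042553 214.5744680851064 [509.00374093 201.12568344  59.27727232] [509.7012731  200.366611    59.09008295]
ora 25 192.44 185.04 [582.47876152 195.48653564  67.89268297] [582.11297702 194.54128698  68.63690274]
sleeve ((519.690185546875, 199.59043884277344), (50.56074523925781, 201.5762176513672), 85.41020965576172) 57.58492158673721
forks [617.52778607 195.71709007 109.31515867] [438.3874838  204.35942141 109.5038328 ] 72 57
foot ((534.736083984375, 200.0235137939453), (251.60914611816406, 107.58797454833984), 4.772236347198486)
```

View pics/crop1.png

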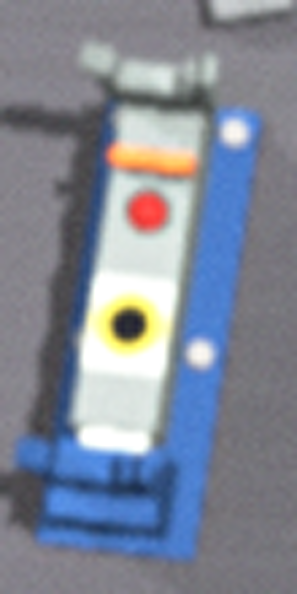

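The crop shows the sleeve with its button at about (148,211), the lug at (150,158) and the ring at (129,323). The rest's yaw is about -4.5°. I'll turn the tool to align with it, shut the fingers and move above for a wrist view.

>>> arm_command(
  motion=[
    [[0, 0, 0, 0, 0, 0, 5.8], [0, 0, 0, 0, 0, 0, 5.8], [0, 0, 0, 0, 0, 0, 5.8], [0, 0, 0, 0, 0, 0, 5.8], [0, 1.3, -3, 0, 0, 0, 0], [0, 1.3, -3, 0, 0, 0, 0], [0, 1.3, -3, 0, 0, 0, 0], [0, 1.3, -3, 0, 0, 0, 0], [0, 1.3, -3, 0, 0, 0, 0], [0, 1.3, -3, 0, 0, 0, 0], [0, 1.3, -3, 0, 0, 0, 0], [0, 1.3, -3, 0, 0, 0, 0]],
  ],
)

```text
time_s: 1.1
tcp_pos: [290.9, -264.8, 242.1]
tool_rot: [0.999, -0.04, -0.0, -0.0]
force: [0.9, 0.1, -0.3]
opening: 0.1
grip_force: 0.0
```

>>> arm_command(
  motion=[
    [[0, 1.3, -3, 0, 0, 0, 0], [0, 1.3, -3, 0, 0, 0, 0], [0, 1.3, -3, 0, 0, 0, 0], [0, 1.3, -3, 0, 0, 0, 0], [0, 1.3, -3, 0, 0, 0, 0], [0, 1.3, -3, 0, 0, 0, 0], [0, 1.3, -3, 0, 0, 0, 0], [0, 1.3, -3, 0, 0, 0, 0], [0, 1.3, -3, 0, 0, 0, 0], [0, 1.3, -3, 0, 0, 0, 0], [0, 1.3, -3, 0, 0, 0, 0], [0, 1.3, -3, 0, 0, 0, 0]],
  ],
)

```text
time_s: 2.1
tcp_pos: [469.5, 17.5, 244.3]
tool_rot: [1.0, 0.002, -0.001, -0.027]
force: [0.0, 0.2, 0.4]
opening: -0.1
grip_force: 0.0
```

Run:
```python
from h import *
snap('wrist','w1');s=sensors.state();print({k:np.round(s[k],3) for k in('tcp_pos','tool_rot','force','opening','time_s')})
o=load('w1');print(o['T'])
```

```text
{'tcp_pos': array([472.023,  18.958, 244.36 ]), 'tool_rot': array([ 1.   ,  0.003,  0.   , -0.028]), 'force': array([ 2.46 ,  0.986, -0.425]), 'opening': np.float64(-0.159), 'time_s': np.float64(2.15)}
[[ 4.33826519e-03  9.52628139e-01  3.04106574e-01  5.47174746e+02]
 [-9.98621509e-01  2.00350291e-02 -4.85147273e-02  9.56380933e+00]
 [-5.23092784e-02 -3.03476896e-01  9.51401867e-01  3.76381220e+02]
 [ 0.00000000e+00  0.00000000e+00  0.00000000e+00  1.00000000e+00]]
```

View pics/w1.png

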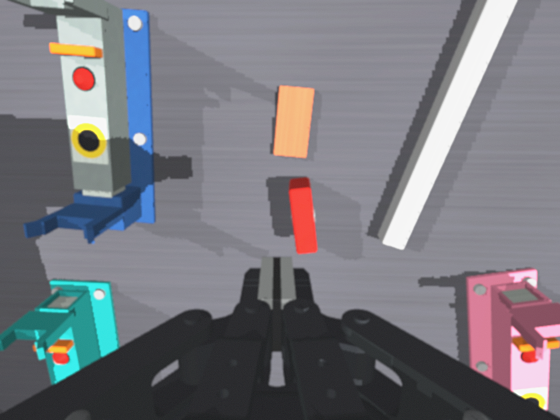

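The wrist view shows the rest at upper left: button (84,78), ring (89,140), lug (75,48). The tool is lagging and slightly tilted, so I'll measure the rest and compute a correction.

```bash
cat >> h.py <<'E'
from scipy.spatial.transform import Rotation as R
def delta(goal,yaw):
    s=sensors.state();r=R.from_quat(s['tool_rot'])
    c,n=np.cos(np.radians(yaw)),np.sin(np.radians(yaw))
    g=R.from_matrix(np.array([[c,n,0],[n,-c,0],[0,0,-1]]))
    rv=(r.inv()*g).as_rotvec(degrees=True)
    d=np.asarray(goal)-s['tcp_pos']
    print('tcp',s['tcp_pos'].round(2),'t',s['time_s'],'F',s['force'].round(1),'rot first deg',rv.round(2),'| shift cm after rot',(g.inv().apply(d)/10).round(3),'| shift now',(r.inv().apply(d)/10).round(3))
def colmask(im,roi):
    hs=cv2.cvtColor(im,cv2.COLOR_BGR2HSV);h,s=hs[...,0],hs[...,1]
    m=np.zeros(h.shape,bool);m[roi[1]:roi[3],roi[0]:roi[2]]=1
    return {'red':m&((h<6)|(h>172))&(s>150),'yel':m&(h>22)&(h<35)&(s>110),'ora':m&(h>8)&(h<18)&(s>130)}
E
python3 - <<'E'
from h import *
o=load('w1');P=cloud(o);Z=P[...,2]
for n,k in colmask(o['im'],(40,30,112,165)).items(): 
    q=P[k];print(n,k.sum(),np.median(q,0).round(1),((q.max(0)+q.min(0))/2).round(1),q.max(0).round(1),q.min(0).round(1))
roi=np.zeros(Z.shape,bool);roi[:260,20:160]=1
k=roi&(Z>54)&(Z<62)
k=k.astype(np.uint8);q=P[(k>0)&(P[...,0]>480)];print('sleeve',cv2.minAreaRect(q[:,:2].astype(np.float32)),np.median(q[:,2]))
# sleeve edges as function of x
import itertools
xs=np.arange(490,600,10);mid=[]
for x in xs:
    w=q[abs(q[:,0]-x)<3];mid.append((np.percentile(w[:,1],1),np.percentile(w[:,1],99)))
mid=np.array(mid);print(np.c_[xs,mid,mid.mean(1)].round(1));print(np.degrees(np.arctan(np.polyfit(xs,mid,1)[0])))
k=roi&(Z>3)&(Z<20);print('foot',cv2.minAreaRect(P[k][:,:2].astype(np.float32)))
m=np.zeros(Z.shape,bool);m[:260,370:530]=1;m&=(Z>15)&(Z<40);print('bar',cv2.minAreaRect(P[m][:,:2].astype(np.float32)),np.median(P[m][:,2]))
print('table',np.median(Z[300:,160:220][0:20]))
delta([535,198,242],-4.5)
E
```

```text
red 351 [561.3 193.9  63.5] [558.8 106.9 217.7] [570.4 204.3 376.4] [547.2   9.6  58.9]
yel 843 [515.5 198.2  60.7] [539.7 113.3 217.4] [587.  217.1 376.4] [492.3   9.6  58.4]
ora 148 [581.  180.4  71.3] [588.  218.1  37.4] [597.4 261.7  74.2] [578.6 174.4   0.6]
sleeve ((550.6846923828125, 194.0154266357422), (47.777889251708984, 142.81907653808594), 87.05524444580078) 59.60311910883138
[[490.  182.  220.4 201.2]
 [500.  181.5 219.6 200.5]
 [510.  180.6 219.  199.8]
 [520.  179.8 218.3 199. ]
 [530.  179.1 217.4 198.2]
 [540.  178.3 216.2 197.3]
 [550.  177.7 215.7 196.7]
 [560.  176.8 215.2 196. ]
 [570.  176.1 213.9 195. ]
 [580.  175.2 213.5 194.4]
 [590.  174.7 212.6 193.6]]
[-4.28839662 -4.47124147]
foot ((509.0008544921875, 197.6141357421875), (207.48287963867188, 167.3799285888672), 21.921504974365234)
bar ((512.7518310546875, -132.6636505126953), (25.958871841430664, 248.07955932617188), 73.47592163085938) 25.595539168785933
table 0.91537526282616
tcp [472.02  18.96 244.36] t 2.15 F [ 2.5  1.  -0.4] rot first deg [-3.16  0.11  4.87] | shift cm after rot [  4.873 -18.343   0.236] | shift now [  6.414 -17.822   1.225]
```

>>> arm_command(
  motion=[
    [[0, 0, 0, 0, -3.16, 0.1, 4.87], [0, 0.6, -2.3, 0, 0, 0, 0], [0, 0.6, -2.3, 0, 0, 0, 0], [0, 0.6, -2.3, 0, 0, 0, 0], [0, 0.6, -2.3, 0, 0, 0, 0], [0, 0.6, -2.3, 0, 0, 0, 0], [0, 0.6, -2.3, 0, 0, 0, 0], [0, 0.6, -2.3, 0, 0, 0, 0], [0, 0.6, -2.3, 0, 0, 0, 0], [0, 0, 0, 0, 0, 0, 0], [0, 0, 0, 0, 0, 0, 0]],
  ],
)

```text
time_s: 3.07
tcp_pos: [516.1, 76.1, 254.9]
tool_rot: [0.998, 0.046, -0.003, -0.049]
force: [0.6, -0.0, -0.4]
opening: -0.3
grip_force: 0.0
```

Run:
```python
from h import *
snap('wrist','w2')
o=load('w2');P=cloud(o);Z=P[...,2];ok=(Z>50)&(Z<80)
for n,k in colmask(o['im'],(0,0,560,420)).items(): 
    k=k&ok&(abs(P[...,1]-196)<40)&(abs(P[...,0]-545)<70)
    q=P[k];print(n,k.sum(),np.median(q,0).round(1),((q.max(0)+q.min(0))/2).round(1),q.max(0).round(1),q.min(0).round(1))
    if n=='red':
        t=q[q[:,2]>np.percentile(q[:,2],85)];print('top of button',t.mean(0),len(t),(t.max(0)+t.min(0))/2)
k=(Z>95)&(Z<130)&(abs(P[...,1]-196)<50)&(P[...,0]>400)&(P[...,0]<680);q=P[k]
for s in (q[q[:,0]>540],q[q[:,0]<540]):
    if len(s):print('fork',len(s),s.min(0).round(1),s.max(0).round(1))
for x,y in((0,0),):pass
delta([567,195.3,150],-4.4)
```

```text
red 283 [562.2 194.6  63.6] [561.7 195.9  63.3] [570.1 205.   68. ] [553.4 186.9  58.5]
top of button [561.49037281 196.17252459  66.92500315] 43 [561.7118217  195.76241361  67.2030637 ]
yel 769 [517.6 198.4  60.9] [540.5 196.5  67. ] [587.9 216.6  75.6] [493.1 176.4  58.4]
ora 42 [584.  176.   71.5] [584.1 194.4  68.4] [589.  213.4  74.2] [579.2 175.3  62.6]
fork 788 [608.8 161.8  95.1] [624.5 222.5 119.1]
fork 631 [429.9 175.8  95.1] [446.3 235.6 119.6]
tcp [515.75  75.6  254.83] t 3.1167 F [-0.4  0.2 -0.4] rot first deg [-5.62  0.61  9.58] | shift cm after rot [  4.192 -12.328  10.483] | shift now [  6.214 -10.371  11.544]
```

View pics/w2.png

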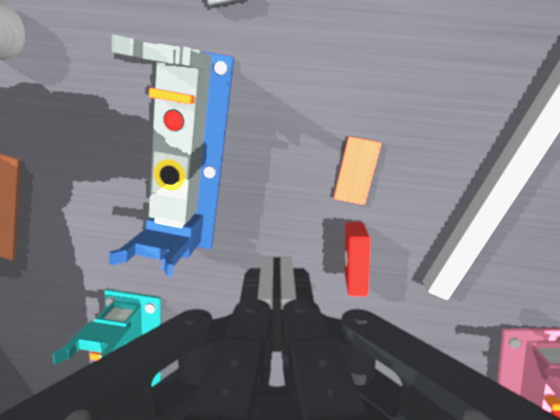

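Run:
```python
from h import *
s=sensors.state();print(s['qpos'].round(3))
delta([567,195.3,150],-4.4);delta([567,195.3,150],175.6)
```

```text
[9.000e-02 2.290e-01 2.000e-03 1.347e+00 9.800e-02 3.141e+00]
tcp [515.75  75.6  254.83] t 3.1167 F [-0.4  0.2 -0.4] rot first deg [-5.62  0.61  9.58] | shift cm after rot [  4.192 -12.328  10.483] | shift now [  6.214 -10.371  11.544]
tcp [515.75  75.6  254.83] t 3.1167 F [-0.4  0.2 -0.4] rot first deg [  -0.91   -8.37 -170.21] | shift cm after rot [-4.192 12.328 10.483] | shift now [  6.214 -10.371  11.544]
```

Joint 6 sits at its limit, so I'll use the half-turned grasp: straighten first, then turn -170°.

>>> arm_command(
  motion=[
    [[0, 0, 0, 0, -5.6, 0.6, 0], [0, 0, 0, 0, 0, 0, -7.1], [0, 0, 0, 0, 0, 0, -7.1], [0, 0, 0, 0, 0, 0, -7.1], [0, 0, 0, 0, 0, 0, -7.1], [0, 0, 0, 0, 0, 0, -7.1], [0, 0, 0, 0, 0, 0, -7.1], [0, 0, 0, 0, 0, 0, -7.1], [0, 0, 0, 0, 0, 0, -7.1], [0, 0, 0, 0, 0, 0, -7.1], [0, 0, 0, 0, 0, 0, -7.1], [0, 0, 0, 0, 0, 0, -7.1]],
  ],
)

```text
time_s: 4.12
tcp_pos: [517.1, 60.2, 255.0]
tool_rot: [0.739, 0.674, 0.007, -0.003]
force: [-0.8, 0.3, -0.9]
opening: 0.1
grip_force: 0.0
```

>>> arm_command(
  motion=[
    [[0, 0, 0, 0, 0, 0, -7.1], [0, 0, 0, 0, 0, 0, -7.1], [0, 0, 0, 0, 0, 0, -7.1], [0, 0, 0, 0, 0, 0, -7.1], [0, 0, 0, 0, 0, 0, -7.1], [0, 0, 0, 0, 0, 0, -7.1], [0, 0, 0, 0, 0, 0, -7.1], [0, 0, 0, 0, 0, 0, -7.1], [0, 0, 0, 0, 0, 0, -7.1], [0, 0, 0, 0, 0, 0, -7.1], [0, 0, 0, 0, 0, 0, -7.1], [0, 0, 0, 0, 0, 0, -7.1]],
  ],
)

```text
time_s: 5.12
tcp_pos: [517.0, 60.2, 255.0]
tool_rot: [0.088, 0.996, 0.007, 0.003]
force: [-1.1, -0.0, -0.4]
opening: 0.2
grip_force: 0.0
```

Run:
```python
from h import *
delta([567,195.3,150],175.6)
```

```text
tcp [517.05  60.25 255.02] t 5.1167 F [-1.1 -0.  -0.4] rot first deg [ 0.8   0.29 -5.65] | shift cm after rot [-3.944 13.849 10.502] | shift now [-2.516 14.019 10.713]
```

>>> arm_command(
  motion=[
    [[0, 0, 0, 0, 0.8, 0.29, -5.65], [0, -0.66, 2.31, 1.75, 0, 0, 0], [0, -0.66, 2.31, 1.75, 0, 0, 0], [0, -0.66, 2.31, 1.75, 0, 0, 0], [0, -0.66, 2.31, 1.75, 0, 0, 0], [0, -0.66, 2.31, 1.75, 0, 0, 0], [0, -0.66, 2.31, 1.75, 0, 0, 0], [0, 0, 0, 0, 0, 0, 0], [0, 0, 0, 0, 0, 0, 0]],
  ],
)

```text
time_s: 5.87
tcp_pos: [567.5, 195.8, 148.8]
tool_rot: [0.04, 0.999, -0.0, -0.001]
force: [-0.7, -0.4, 0.5]
opening: 0.4
grip_force: 0.0
```

Run:
```python
from h import *
delta([567,195.3,90],175.6)
snap('wrist','w3')
```

```text
tcp [567.49 195.85 148.77] t 5.8667 F [-0.7 -0.4  0.5] rot first deg [-0.06 -0.14 -0.23] | shift cm after rot [ 0.045 -0.058  5.877] | shift now [ 0.03  -0.052  5.877]
```

View pics/w3.png

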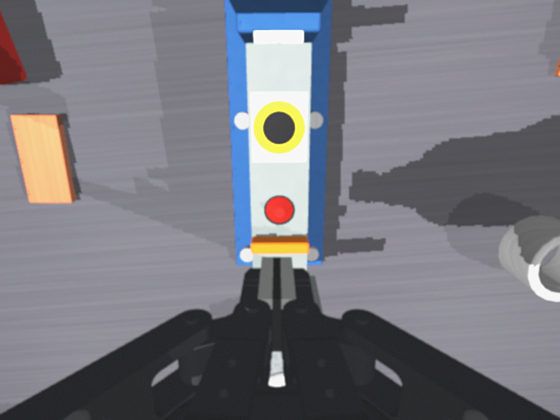

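The rest is centred below the fingers: button (279,210), lug (280,246), ring (279,128). I'll measure all three from this close view.

Run:
```python
from h import *
o=load('w3');P=cloud(o);Z=P[...,2]
ok=(Z>50)&(Z<80)
a=np.radians(-4.4);X=np.array([np.cos(a),np.sin(a)]);Y=np.array([-X[1],X[0]])
for n,k in colmask(o['im'],(240,90,320,258)).items():
    k=k&ok;q=P[k];b=np.c_[q[:,:2]@X,q[:,:2]@Y,q[:,2]]
    print(n,k.sum(),'rest axes min',b.min(0).round(1),'max',b.max(0).round(1),'mid',((b.min(0)+b.max(0))/2).round(1))
    if n=='red':
        t=b[b[:,2]>np.median(b[:,2])+2];print(len(t),t.min(0),t.max(0))
s=sensors.state()['tcp_pos'];print('tcp',s[:2]@X,s[:2]@Y)
```

```text
red 565 rest axes min [535.2 230.2  58.6] max [554.1 247.7  68.5] mid [544.7 238.9  63.6]
134 [538.9751951  234.38888234  65.7444498 ] [548.73646041 244.14258505  68.53013541]
yel 1688 rest axes min [475.9 221.2  58.3] max [570.2 256.4  75.2] mid [523.1 238.8  66.7]
ora 396 rest axes min [562.3 220.7  60.8] max [569.1 257.8  74.6] mid [565.7 239.2  67.7]
tcp 551.1314545620214 238.21687689670026
```

>>> arm_command(
  motion=[
    [[0, 0.16, 0.07, 0, 0, 0, 0], [0, 0, 0, 2, 0, 0, 0], [0, 0, 0, 2, 0, 0, 0], [0, 0, 0, 1.5, 0, 0, 0], [0, 0, 0, 0.7, 0, 0, 0], [0, 0, 0, 0, 0, 0, 0], [0, 0, 0, 0, 0, 0, 0]],
  ],
)

```text
time_s: 6.5
tcp_pos: [567.0, 196.1, 89.0]
tool_rot: [0.041, 0.999, 0.0, 0.0]
force: [-0.1, -0.8, 0.0]
opening: 0.3
grip_force: 0.0
```

>>> arm_command(
  motion=[
    [[0, 0, 0, 0.1, 0, 0, 0], [0, 0, 0, 0.1, 0, 0, 0], [0, 0, 0, 0.1, 0, 0, 0], [0, 0, 0, 0.1, 0, 0, 0], [0, 0, 0, 0.1, 0, 0, 0], [0, 0, 0, 0, 0, 0, 0]],
  ],
)

```text
time_s: 7.0
tcp_pos: [566.6, 196.6, 82.9]
tool_rot: [0.041, 0.999, 0.0, -0.0]
force: [0.2, -1.0, -0.6]
opening: -0.1
grip_force: 0.0
```

>>> arm_command(
  motion=[
    [[0, 0, 0, 0.1, 0, 0, 0], [0, 0, 0, 0.1, 0, 0, 0], [0, 0, 0, 0.1, 0, 0, 0], [0, 0, 0, 0.1, 0, 0, 0], [0, 0, 0, 0.1, 0, 0, 0], [0, 0, 0, 0.1, 0, 0, 0], [0, 0, 0, 0, 0, 0, 0]],
  ],
)

```text
time_s: 7.58
tcp_pos: [566.8, 196.6, 76.9]
tool_rot: [0.041, 0.999, 0.0, 0.0]
force: [-0.9, 0.3, 1.5]
opening: -0.1
grip_force: 0.9
```

>>> arm_command(
  motion=[
    [[0, 0, 0, 0.1, 0, 0, 0], [0, 0, 0, 0.1, 0, 0, 0], [0, 0, 0, 0, 0, 0, 0], [0, 0, 0, 0, 0, 0, 0]],
  ],
)

```text
time_s: 7.92
tcp_pos: [566.8, 196.6, 75.1]
tool_rot: [0.041, 0.999, 0.0, 0.0]
force: [0.2, 0.8, 2.6]
opening: 0.0
grip_force: 1.1
```

>>> arm_command(
  motion=[
    [[0, 0, 0, 0.1, 0, 0, 0], [0, 0, 0, 0.1, 0, 0, 0], [0, 0, 0, 0.1, 0, 0, 0], [0, 0, 0, 0.05, 0, 0, 0], [0, 0, 0, 0, 0, 0, 0], [0, 0, 0, 0, 0, 0, 0]],
  ],
)

```text
time_s: 8.42
tcp_pos: [566.8, 196.6, 71.5]
tool_rot: [0.041, 0.999, 0.0, 0.0]
force: [-1.6, 0.1, 1.9]
opening: -0.0
grip_force: 1.3
```

>>> arm_command(
  motion=[
    [[0, 0, 0, 0.05, 0, 0, 0], [0, 0, 0, 0.05, 0, 0, 0], [0, 0, 0, 0, 0, 0, 0], [0, 0, 0, 0, 0, 0, 0]],
  ],
)

```text
time_s: 8.75
tcp_pos: [566.8, 196.6, 70.5]
tool_rot: [0.041, 0.999, 0.0, 0.0]
force: [-0.5, -0.5, 2.5]
opening: -0.0
grip_force: 1.3
```

Still only spring force. I'll press on until the tip just touches the sleeve.

>>> arm_command(
  motion=[
    [[0, 0, 0, 0.04, 0, 0, 0], [0, 0, 0, 0, 0, 0, 0], [0, 0, 0, 0, 0, 0, 0]],
  ],
)

```text
time_s: 9.0
tcp_pos: [566.8, 196.6, 70.1]
tool_rot: [0.041, 0.999, 0.0, 0.0]
force: [-0.5, 0.3, 2.0]
opening: -0.3
grip_force: 1.3
```

>>> arm_command(
  motion=[
    [[0, 0, 0, 0.04, 0, 0, 0], [0, 0, 0, 0, 0, 0, 0], [0, 0, 0, 0, 0, 0, 0]],
  ],
)

```text
time_s: 9.25
tcp_pos: [566.8, 196.6, 70.0]
tool_rot: [0.041, 0.999, 0.0, 0.0]
force: [-0.8, -0.1, 5.2]
opening: 0.0
grip_force: 2.9
```

Flush now. Pushing outward (tool -x) in small steps.

>>> arm_command(
  motion=[
    [[0, -0.05, 0, 0, 0, 0, 0], [0, -0.05, 0, 0, 0, 0, 0], [0, -0.03, 0, 0, 0, 0, 0], [0, 0, 0, 0, 0, 0, 0]],
  ],
)

```text
time_s: 9.58
tcp_pos: [567.2, 196.6, 70.0]
tool_rot: [0.041, 0.999, 0.0, -0.001]
force: [-4.4, 1.0, 8.2]
opening: 0.3
grip_force: 4.1
```

>>> arm_command(
  motion=[
    [[0, -0.03, 0, 0, 0, 0, 0], [0, -0.03, 0, 0, 0, 0, 0], [0, 0, 0, 0, 0, 0, 0]],
  ],
)

```text
time_s: 9.83
tcp_pos: [567.7, 196.5, 70.0]
tool_rot: [0.041, 0.999, 0.0, -0.001]
force: [-5.9, -0.3, 8.9]
opening: 0.2
grip_force: 4.1
```

>>> arm_command(
  motion=[
    [[0, -0.03, 0, 0, 0, 0, 0], [0, -0.03, 0, 0, 0, 0, 0], [0, 0, 0, 0, 0, 0, 0]],
  ],
)

```text
time_s: 10.08
tcp_pos: [568.4, 196.5, 70.0]
tool_rot: [0.041, 0.999, 0.0, -0.001]
force: [-5.1, 0.8, 8.4]
opening: 0.1
grip_force: 4.1
```

>>> arm_command(
  motion=[
    [[0, -0.04, 0, 0, 0, 0, 0], [0, -0.04, 0, 0, 0, 0, 0], [0, -0.04, 0, 0, 0, 0, 0], [0, 0, 0, 0, 0, 0, 0]],
  ],
)

```text
time_s: 10.42
tcp_pos: [569.6, 196.4, 70.0]
tool_rot: [0.041, 0.999, 0.0, -0.001]
force: [-4.5, -0.8, 9.1]
opening: 0.0
grip_force: 4.1
```

>>> arm_command(
  motion=[
    [[0, -0.04, 0, 0, 0, 0, 0], [0, -0.04, 0, 0, 0, 0, 0], [0, 0, 0, 0, 0, 0, 0]],
  ],
)

```text
time_s: 10.67
tcp_pos: [570.1, 196.3, 70.0]
tool_rot: [0.041, 0.999, 0.0, -0.001]
force: [-5.4, 0.1, 7.4]
opening: 0.0
grip_force: 4.4
```

>>> arm_command(
  motion=[
    [[0, -0.05, 0, 0, 0, 0, 0], [0, -0.05, 0, 0, 0, 0, 0], [0, -0.05, 0, 0, 0, 0, 0], [0, 0, 0, 0, 0, 0, 0]],
  ],
)

```text
time_s: 11.0
tcp_pos: [570.9, 196.3, 69.9]
tool_rot: [0.041, 0.999, 0.0, -0.002]
force: [-8.2, 1.0, 11.1]
opening: 0.0
grip_force: 5.3
```

>>> arm_command(
  motion=[
    [[0, -0.05, 0, 0, 0, 0, 0], [0, -0.05, 0, 0, 0, 0, 0], [0, -0.05, 0, 0, 0, 0, 0], [0, 0, 0, 0, 0, 0, 0]],
  ],
)

```text
time_s: 11.33
tcp_pos: [572.6, 196.1, 70.0]
tool_rot: [0.041, 0.999, 0.0, -0.001]
force: [-8.6, 0.7, 10.3]
opening: -0.3
grip_force: 5.5
```

```bash
cat > m.py <<'E'
from h import *
import sys
f=sys.argv[1];snap('wrist',f);o=load(f);P=cloud(o);Z=P[...,2]
a=np.radians(-4.4);X=np.array([np.cos(a),np.sin(a)]);Y=np.array([-X[1],X[0]])
B=np.stack([P[...,:2]@X,P[...,:2]@Y,Z],-1)
ok=(Z>52)&(Z<82)&(B[...,0]>430)&(B[...,0]<670)&(abs(B[...,1]-239)<22)
for n,k in colmask(o['im'],(0,0,560,420)).items():
    b=B[k&ok]
    if len(b):print(n,len(b),'min',b.min(0).round(1),'max',b.max(0).round(1))
s=sensors.state();t=s['tcp_pos'];print('tcp rest axes',t[:2]@X,t[:2]@Y,t[2],'F',s['force'].round(1),s['time_s'])
E
python3 m.py w4; python3 -c "
import cv2;a=cv2.imread('pics/w4.png');cv2.imwrite('pics/w4c.png',cv2.resize(a[60:330,180:400],None,fx=2,fy=2))"
```

```text
yel 3021 min [479.4 223.1  58.4] max [511.2 254.9  62.6]
ora 41 min [566.1 255.   61.6] max [567.4 257.5  73. ]
tcp rest axes 555.8505650399167 239.47447835374427 69.95529868448581 F [-7.2  0.1 10.4] 11.3833
```

View pics/w4c.png

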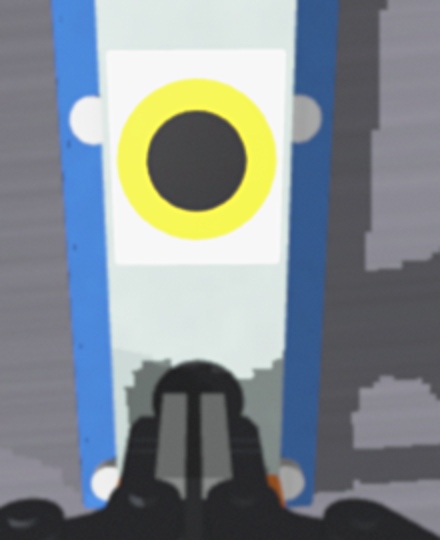

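The sleeve has moved about 4 mm and the ring is 49 mm short of the button. I'll keep pushing gently.

>>> arm_command(
  motion=[
    [[0, -0.06, 0, 0, 0, 0, 0], [0, -0.06, 0, 0, 0, 0, 0], [0, -0.06, 0, 0, 0, 0, 0], [0, -0.06, 0, 0, 0, 0, 0], [0, -0.06, 0, 0, 0, 0, 0], [0, 0, 0, 0, 0, 0, 0]],
  ],
)

```text
time_s: 11.88
tcp_pos: [574.6, 196.0, 70.0]
tool_rot: [0.041, 0.999, 0.0, -0.002]
force: [-11.1, 1.1, 12.4]
opening: 0.1
grip_force: 7.1
```

>>> arm_command(
  motion=[
    [[0, -0.06, 0, 0, 0, 0, 0], [0, -0.06, 0, 0, 0, 0, 0], [0, -0.06, 0, 0, 0, 0, 0], [0, -0.06, 0, 0, 0, 0, 0], [0, -0.06, 0, 0, 0, 0, 0], [0, 0, 0, 0, 0, 0, 0]],
  ],
)

```text
time_s: 12.38
tcp_pos: [578.5, 195.7, 70.0]
tool_rot: [0.041, 0.999, 0.0, -0.001]
force: [-3.1, 0.1, 7.1]
opening: 0.1
grip_force: 3.6
```

>>> arm_command(
  motion=[
    [[0, -0.1, 0, -0.06, 0, 0, 0], [0, -0.2, 0, -0.04, 0, 0, 0], [0, -0.25, 0, 0, 0, 0, 0], [0, -0.25, 0, 0, 0, 0, 0], [0, -0.25, 0, 0, 0, 0, 0], [0, -0.25, 0, 0, 0, 0, 0], [0, -0.2, 0, 0, 0, 0, 0], [0, 0, 0, 0, 0, 0, 0]],
  ],
)

```text
time_s: 13.05
tcp_pos: [594.5, 194.4, 70.2]
tool_rot: [0.041, 0.999, 0.0, -0.001]
force: [-4.5, 2.5, 0.9]
opening: 0.1
grip_force: 2.7
```

>>> arm_command(
  motion=[
    [[0, -0.2, 0, 0, 0, 0, 0], [0, -0.25, 0, 0, 0, 0, 0], [0, -0.25, 0, 0, 0, 0, 0], [0, -0.25, 0, 0, 0, 0, 0], [0, -0.25, 0, 0, 0, 0, 0], [0, -0.25, 0, 0, 0, 0, 0], [0, -0.2, 0, 0, 0, 0, 0], [0, 0, 0, 0, 0, 0, 0], [0, 0, 0, 0, 0, 0, 0]],
  ],
)

```text
time_s: 13.8
tcp_pos: [611.1, 193.1, 70.2]
tool_rot: [0.041, 0.999, 0.0, -0.001]
force: [-2.9, 3.0, -1.8]
opening: 0.0
grip_force: 1.8
```

```bash
python3 m.py w5
```

```text
yel 3030 min [517.7 223.1  57.9] max [549.8 254.8  62.9]
ora 55 min [604.6 255.2  60.4] max [606.1 257.9  73.5]
tcp rest axes 594.5064875747131 239.38135134820743 70.20337408100595 F [-3.6  2.3 -0.9] 13.85
```

>>> arm_command(
  motion=[
    [[0, -0.08, 0, 0, 0, 0, 0], [0, -0.08, 0, 0, 0, 0, 0], [0, -0.08, 0, 0, 0, 0, 0], [0, -0.08, 0, 0, 0, 0, 0], [0, -0.08, 0, 0, 0, 0, 0], [0, -0.08, 0, 0, 0, 0, 0], [0, -0.08, 0, 0, 0, 0, 0], [0, -0.08, 0, 0, 0, 0, 0], [0, -0.08, 0, 0, 0, 0, 0], [0, -0.08, 0, 0, 0, 0, 0], [0, 0, 0, 0, 0, 0, 0]],
  ],
)

```text
time_s: 14.77
tcp_pos: [620.0, 192.0, 70.8]
tool_rot: [0.041, 0.999, -0.0, 0.0]
force: [-1.1, -0.6, -1.1]
opening: 0.1
grip_force: 0.5
```

>>> arm_command(
  motion=[
    [[0, -0.05, 0, 0, 0, 0, 0], [0, -0.05, 0, 0, 0, 0, 0], [0, 0, 0, 0, 0, 0, 0]],
  ],
)

```text
time_s: 15.02
tcp_pos: [620.6, 192.0, 70.8]
tool_rot: [0.041, 0.999, 0.0, 0.0]
force: [-2.5, -0.2, 0.1]
opening: 0.3
grip_force: 1.2
```

```bash
python3 m.py w6
```

```text
red 1530 min [535.6 230.   58.9] max [552.9 248.   68.5]
yel 2984 min [527.3 223.2  57.9] max [559.3 254.9  63.1]
ora 88 min [548.8 230.8  60.1] max [615.8 257.9  73.8]
tcp rest axes 604.0209344146288 239.0552943699954 70.78703458640648 F [-2.2 -0.3 -0. ] 15.0667
```

The button is up in the ring, with the ring centred within 1 mm of it. I'll retreat upward and go to the bar.

>>> arm_command(
  motion=[
    [[0, 0.3, 0, 0, 0, 0, 0], [0, 0, 0, -2, 0, 0, 0], [0, 0, 0, -4, 0, 0, 0], [0, 0, 0, -4, 0, 0, 0], [70, 0, 0, -3, 0, 0, 0], [70, 0, 0, 0, 0, 0, 0]],
  ],
)

```text
time_s: 15.57
tcp_pos: [620.6, 193.3, 208.4]
tool_rot: [0.041, 0.999, 0.002, 0.006]
force: [0.8, -1.0, 0.1]
opening: 22.8
grip_force: 0.0
```

Run:
```python
from h import *
delta([543.2,-141.2,190],163.5);delta([543.2,-141.2,190],175.5)
```

```text
tcp [620.59 193.25 208.43] t 15.5667 F [ 0.8 -1.   0.1] rot first deg [ 0.32  0.61 11.8 ] | shift cm after rot [ -2.079 -34.266   1.843] | shift now [  4.989 -33.975   1.635]
tcp [620.59 193.25 208.43] t 15.5667 F [ 0.8 -1.   0.1] rot first deg [ 0.26  0.64 -0.2 ] | shift cm after rot [  5.091 -33.949   1.843] | shift now [  4.989 -33.975   1.635]
```

>>> arm_command(
  motion=[
    [[70, 0, 0, 0, 0.3, 0.6, 5.9], [70, 0, 0, 0, 0, 0, 5.9], [70, -0.21, -3.43, 0.18, 0, 0, 0], [70, -0.21, -3.43, 0.18, 0, 0, 0], [70, -0.21, -3.43, 0.18, 0, 0, 0], [70, -0.21, -3.43, 0.18, 0, 0, 0], [70, -0.21, -3.43, 0.18, 0, 0, 0], [70, -0.21, -3.43, 0.18, 0, 0, 0], [70, -0.21, -3.43, 0.18, 0, 0, 0], [70, -0.21, -3.43, 0.18, 0, 0, 0], [70, -0.21, -3.43, 0.18, 0, 0, 0], [70, -0.21, -3.43, 0.18, 0, 0, 0]],
  ],
)

```text
time_s: 16.57
tcp_pos: [540.0, -144.2, 185.2]
tool_rot: [0.143, 0.99, -0.003, -0.004]
force: [1.1, 0.5, 0.0]
opening: 59.9
grip_force: 0.0
```

>>> arm_command(
  motion=[
    [[70, 0, 0, 0, 0, 0, 0], [70, 0, 0, 0, 0, 0, 0]],
  ],
)

```text
time_s: 16.73
tcp_pos: [540.0, -144.4, 185.0]
tool_rot: [0.145, 0.989, -0.003, -0.005]
force: [-0.4, 0.8, -0.3]
opening: 59.9
grip_force: 0.0
```

Run:
```python
from h import *
snap('top','top1');snap('wrist','w7')
for f in('w7','top1'):
    o=load(f);P=cloud(o);Z=P[...,2]
    m=(Z>18)&(Z<32)&(P[...,0]>350)&(P[...,0]<730)&(P[...,1]>-230)&(P[...,1]<-70)
    n,l,st,_=cv2.connectedComponentsWithStats(m.astype(np.uint8));i=1+np.argmax(st[1:,4]);print(f,st[i],cv2.minAreaRect(P[l==i][:,:2].astype(np.float32)),np.median(Z[l==i]))
delta([543.2,-141.2,30],163.5)
print(sensors.state()['opening'])
```

```text
w7 [ 266    0   33  343 9943] ((544.6551513671875, -142.47052001953125), (25.06970977783203, 303.29461669921875), 73.54377746582031) 25.625933586899293Traceback (most recent call last):
  File "<stdin>", line 6, in <module>
    return _wrapfunc(a, 'argmax', axis=axis, out=out, **kwds)
    return bound(*args, **kwds)
ValueError: attempt to get argmax of an empty sequence
```

View pics/w7.png

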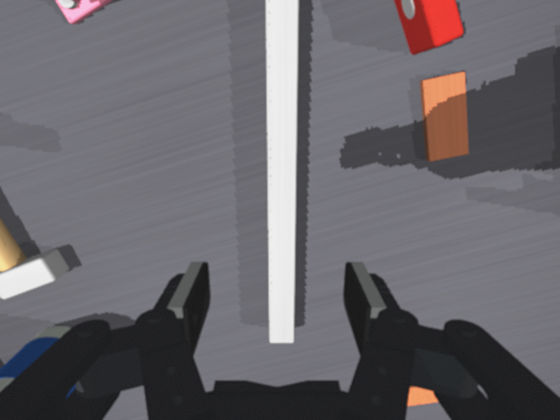

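The bar runs straight between the open jaws, with its far end at about (282,342). I'll align and descend.

Run:
```python
from h import *
delta([542.3,-141.6,15],163.5)
```

```text
tcp [ 540.44 -142.43  184.99] t 16.8333 F [0.4 0.1 0.5] rot first deg [-0.36 -0.49 -0.02] | shift cm after rot [-0.155  0.132 16.999] | shift now [-0.3    0.238 16.996]
```

>>> arm_command(
  motion=[
    [[70, 0, 0, 0, -0.36, -0.49, 0], [70, -0.15, 0.13, 3, 0, 0, 0], [70, 0, 0, 3.5, 0, 0, 0], [70, 0, 0, 3.5, 0, 0, 0], [70, 0, 0, 3, 0, 0, 0], [70, 0, 0, 2, 0, 0, 0], [70, 0, 0, 1, 0, 0, 0], [70, 0, 0, 0, 0, 0, 0], [70, 0, 0, 0, 0, 0, 0]],
  ],
)

```text
time_s: 17.58
tcp_pos: [542.2, -141.1, 25.2]
tool_rot: [0.143, 0.99, 0.0, -0.0]
force: [0.3, 0.5, 0.3]
opening: 59.9
grip_force: 0.0
```

Run:
```python
from h import *
delta([542.3,-141.6,15],163.5)
```

```text
tcp [ 542.22 -141.09   25.22] t 17.5833 F [0.3 0.5 0.3] rot first deg [-0.   -0.04  0.06] | shift cm after rot [-0.022 -0.047  1.022] | shift now [-0.023 -0.047  1.022]
```

>>> arm_command(
  motion=[
    [[70, 0, -0.04, 0.6, 0, 0, 0], [70, 0, 0, 0.45, 0, 0, 0], [0, 0, 0, 0, 0, 0, 0], [0, 0, 0, 0, 0, 0, 0], [0, 0, 0, 0, 0, 0, 0], [0, 0, 0, 0, 0, 0, 0], [0, 0, 0, 0, 0, 0, 0], [0, 0, 0, 0, 0, 0, 0], [0, 0, 0, 0, 0, 0, 0]],
  ],
  newtons=70,
)

```text
time_s: 18.33
tcp_pos: [542.1, -142.1, 15.0]
tool_rot: [0.143, 0.99, 0.0, 0.0]
force: [-0.6, 2.0, 6.1]
opening: 23.7
grip_force: 70.0
```

>>> arm_command(
  motion=[
    [[0, 0, 0, -0.5, 0, 0, 0], [0, 0, 0, -2, 0, 0, 0], [0, 0, 0, -3.5, 0, 0, 0], [0, 0, 0, -3.5, 0, 0, 0], [0, 0, 0, -3.5, 0, 0, 0], [0, 0, 0, -3, 0, 0, 0], [0, 0, 0, -1, 0, 0, 0], [0, 0, 0, 0, 0, 0, 0]],
  ],
)

```text
time_s: 19.0
tcp_pos: [543.1, -142.5, 186.9]
tool_rot: [0.144, 0.99, -0.0, 0.002]
force: [-0.0, 0.1, -3.3]
opening: 23.0
grip_force: 69.2
```

Run:
```python
from h import *
a=np.radians(-4.4);g=536*np.array([np.cos(a),np.sin(a)])+238.95*np.array([-np.sin(a),np.cos(a)]);print(g)
delta([*g,180],175.6)
```

```text
[552.75228696 197.12435607]
tcp [ 543.08 -142.52  186.91] t 19.0 F [-0.   0.1 -3.3] rot first deg [ -0.03   0.22 -12.11] | shift cm after rot [ 1.641 33.939  0.691] | shift now [ 8.726 32.84   0.654]
```

>>> arm_command(
  motion=[
    [[0, 0, 0, 0, 0, 0.2, -6.05], [0, 0, 0, 0, 0, 0, -6.05], [0, 0.1, 2, 0, 0, 0, 0], [0, 0.16, 3.4, 0, 0, 0, 0], [0, 0.16, 3.4, 0, 0, 0, 0], [0, 0.16, 3.4, 0, 0, 0, 0], [0, 0.16, 3.4, 0, 0, 0, 0], [0, 0.16, 3.4, 0, 0, 0, 0], [0, 0.16, 3.4, 0, 0, 0, 0], [0, 0.16, 3.4, 0, 0, 0, 0], [0, 0.16, 3.4, 0, 0, 0, 0], [0, 0.16, 3, 0, 0, 0, 0]],
  ],
)

```text
time_s: 20.0
tcp_pos: [549.9, 181.9, 181.9]
tool_rot: [0.038, 0.999, -0.0, -0.004]
force: [1.3, -1.0, -2.8]
opening: 23.2
grip_force: 69.2
```

>>> arm_command(
  motion=[
    [[0, 0.1, 1.7, 0, 0, 0, 0], [0, 0, 0, 0, 0, 0, 0], [0, 0, 0, 0, 0, 0, 0]],
  ],
)

```text
time_s: 20.25
tcp_pos: [550.3, 197.7, 182.0]
tool_rot: [0.037, 0.999, -0.0, -0.004]
force: [0.5, -0.3, -3.2]
opening: 23.6
grip_force: 69.3
```

```bash
cat > b.py <<'E'
from h import *
import sys
f=sys.argv[1];lo,hi=float(sys.argv[2]),float(sys.argv[3])
a=np.radians(-4.4);X=np.array([np.cos(a),np.sin(a)]);Y=np.array([-X[1],X[0]])
for cam in('wrist','scene','top'):
    snap(cam,f+cam);o=load(f+cam);P=cloud(o);Z=P[...,2]
    hs=cv2.cvtColor(o['im'],cv2.COLOR_BGR2HSV)
    B=np.stack([P[...,:2]@X,P[...,:2]@Y,Z],-1)
    m=(Z>lo)&(Z<hi)&(B[...,0]>370)&(B[...,0]<710)&(abs(B[...,1]-239)<40)&(hs[...,1]<70)&(hs[...,2]>120)
    n,l,st,_=cv2.connectedComponentsWithStats(m.astype(np.uint8))
    for i in range(1,n):
        if st[i,4]>80:
            b=B[l==i];print(cam,st[i],cv2.minAreaRect(b[:,:2].astype(np.float32)),'x',b[:,0].min().round(1),b[:,0].max().round(1),'z',np.percentile(b[:,2],[5,50,95]).round(1))
E
python3 b.py p1 160 215; python3 -c "
from h import *
delta([552.75,197.1,130],175.6)"
```

```text
wrist [  237     0    80   272 19039] ((474.97930908203125, 237.68685913085938), (26.91752815246582, 96.13799285888672), 88.84439086914062) x 427.2 522.8 z [191.9 193.1 194.3]
wrist [ 246  305   60   81 4061] ((556.27001953125, 238.03500366210938), (41.72686767578125, 25.015108108520508), 0.01612505502998829) x 535.4 577.1 z [191.5 192.5 193.4]
scene [353 181  43  38 484] ((445.87872314453125, 238.2215118408203), (28.767385482788086, 132.41311645507812), 89.63237762451172) x 379.7 512.2 z [170.8 189.5 194.8]
scene [ 281  207   65   50 1108] ((605.9177856445312, 241.13119506835938), (168.91244506835938, 43.698585510253906), 4.6461181640625) x 522.4 691.2 z [171.3 190.3 193.8]
top [185 120  16  49 446] ((635.4829711914062, 236.5785369873047), (111.15917205810547, 25.94980812072754), 0.13414356112480164) x 579.9 691.1 z [175.4 190.7 194.1]
tcp [550.97 196.09 183.37] t 20.4 F [ 0.4  0.4 -2.2] rot first deg [-0.03 -0.35 -0.05] | shift cm after rot [-0.17   0.115  5.337] | shift now [-0.202  0.117  5.336]
```

View pics/p1wrist.png

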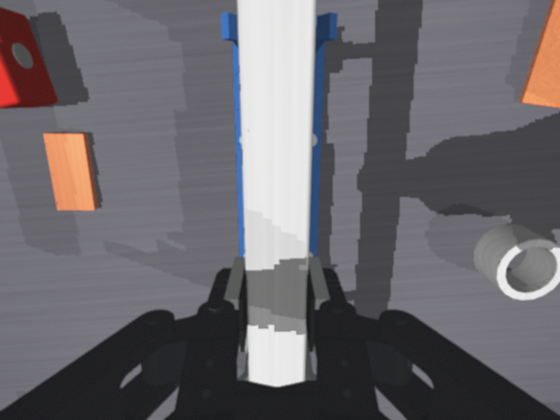

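The bar hangs level over both blue forks, at x 380 to 691 in the rest's axes, which is well centred. I'll lower it.

>>> arm_command(
  motion=[
    [[0, -0.05, 0.1, 0, 0, -0.35, 0], [0, 0, 0, 1.5, 0, 0, 0], [0, 0, 0, 1.5, 0, 0, 0], [0, 0, 0, 1, 0, 0, 0], [0, 0, 0, 0.5, 0, 0, 0], [0, 0, 0, 0, 0, 0, 0], [0, 0, 0, 0, 0, 0, 0]],
  ],
)

```text
time_s: 20.98
tcp_pos: [552.2, 197.9, 139.7]
tool_rot: [0.039, 0.999, 0.0, 0.001]
force: [-0.3, 0.8, -1.8]
opening: 23.8
grip_force: 69.3
```

```bash
python3 -c "
from h import *
delta([552.4,197.1,107],175.6)"
```

```text
tcp [552.23 197.88 139.71] t 20.9833 F [-0.3  0.8 -1.8] rot first deg [ 0.03  0.1  -0.02] | shift cm after rot [-0.023 -0.076  3.271] | shift now [-0.017 -0.078  3.271]
```

>>> arm_command(
  motion=[
    [[0, 0, -0.07, 0.2, 0, 0, 0], [0, 0, 0, 0.3, 0, 0, 0], [0, 0, 0, 0.3, 0, 0, 0], [0, 0, 0, 0.3, 0, 0, 0], [0, 0, 0, 0.3, 0, 0, 0], [0, 0, 0, 0.3, 0, 0, 0], [0, 0, 0, 0.2, 0, 0, 0], [0, 0, 0, 0.2, 0, 0, 0], [0, 0, 0, 0.2, 0, 0, 0], [0, 0, 0, 0, 0, 0, 0], [0, 0, 0, 0, 0, 0, 0]],
  ],
)

```text
time_s: 21.9
tcp_pos: [552.0, 197.4, 116.4]
tool_rot: [0.038, 0.999, 0.0, 0.001]
force: [-0.4, -0.1, -1.9]
opening: 23.9
grip_force: 69.3
```

>>> arm_command(
  motion=[
    [[0, 0, 0, 0.15, 0, 0, 0], [0, 0, 0, 0.15, 0, 0, 0], [0, 0, 0, 0.15, 0, 0, 0], [0, 0, 0, 0.1, 0, 0, 0], [0, 0, 0, 0, 0, 0, 0], [0, 0, 0, 0, 0, 0, 0]],
  ],
)

```text
time_s: 22.4
tcp_pos: [552.0, 197.4, 110.9]
tool_rot: [0.038, 0.999, 0.0, 0.001]
force: [-0.3, -0.1, -2.9]
opening: 23.2
grip_force: 69.3
```

>>> arm_command(
  motion=[
    [[0, 0, 0, 0.1, 0, 0, 0], [0, 0, 0, 0.1, 0, 0, 0], [0, 0, 0, 0.1, 0, 0, 0], [0, 0, 0, 0.05, 0, 0, 0], [0, 0, 0, 0, 0, 0, 0], [0, 0, 0, 0, 0, 0, 0]],
  ],
)

```text
time_s: 22.9
tcp_pos: [552.1, 197.4, 107.5]
tool_rot: [0.038, 0.999, 0.0, 0.001]
force: [-0.2, -0.0, -3.7]
opening: 23.8
grip_force: 69.3
```

>>> arm_command(
  motion=[
    [[0, 0, 0, 0.05, 0, 0, 0], [0, 0, 0, 0.05, 0, 0, 0], [0, 0, 0, 0, 0, 0, 0]],
  ],
)

```text
time_s: 23.15
tcp_pos: [552.1, 197.4, 106.4]
tool_rot: [0.038, 0.999, 0.0, 0.001]
force: [-0.2, -0.4, -3.0]
opening: 23.0
grip_force: 69.3
```

>>> arm_command(
  motion=[
    [[0, 0, 0, 0.05, 0, 0, 0], [0, 0, 0, 0, 0, 0, 0], [0, 0, 0, 0, 0, 0, 0]],
  ],
)

```text
time_s: 23.4
tcp_pos: [552.1, 197.5, 106.0]
tool_rot: [0.038, 0.999, 0.0, 0.001]
force: [-1.0, -1.0, -2.4]
opening: 23.1
grip_force: 69.6
```

>>> arm_command(
  motion=[
    [[0, 0, 0, 0.05, 0, 0, 0], [0, 0, 0, 0, 0, 0, 0], [0, 0, 0, 0, 0, 0, 0]],
  ],
)

```text
time_s: 23.65
tcp_pos: [552.1, 197.5, 106.0]
tool_rot: [0.038, 0.999, 0.0, 0.001]
force: [-1.6, -0.8, 5.4]
opening: 23.4
grip_force: 70.2
```

The bar is seated. I'll release it and rise.

>>> arm_command(
  motion=[
    [[32, 0, 0, 0, 0, 0, 0], [36, 0, 0, 0, 0, 0, 0], [40, 0, 0, 0, 0, 0, 0], [50, 0, 0, 0, 0, 0, 0], [55, 0, 0, 0, 0, 0, 0], [55, 0, 0, 0, 0, 0, 0], [55, 0, 0, 0, 0, 0, 0]],
  ],
)

```text
time_s: 24.23
tcp_pos: [552.1, 197.5, 105.4]
tool_rot: [0.038, 0.999, 0.0, 0.001]
force: [0.7, -1.2, 0.8]
opening: 46.9
grip_force: 0.0
```

>>> arm_command(
  motion=[
    [[55, 0, 0, -0.5, 0, 0, 0], [55, 0, 0, -1, 0, 0, 0], [55, 0, 0, -2, 0, 0, 0], [55, 0, 0, -3, 0, 0, 0], [55, 0, 0, -3, 0, 0, 0], [55, 0, 0, -3, 0, 0, 0], [55, 0, 0, 0, 0, 0, 0], [55, 0, 0, 0, 0, 0, 0]],
  ],
)

```text
time_s: 24.9
tcp_pos: [552.9, 197.8, 233.3]
tool_rot: [0.038, 0.999, 0.001, 0.003]
force: [0.0, -0.2, -0.4]
opening: 46.8
grip_force: 0.0
```

```bash
python3 b.py p2 104 128; python3 m.py w8
```

```text
wrist [  256     0    40   370 12416] ((545.3834838867188, 237.81332397460938), (289.5364685058594, 25.081493377685547), 0.020007168874144554) x 400.6 690.1 z [115.4 116.6 117.7]
wrist [243 323  16  19 149] ((652.0911865234375, 215.99864196777344), (12.645119667053223, 12.497160911560059), 89.00875854492188) x 645.9 658.4 z [107.9 115.1 118.1]
wrist [297 323  16  18 187] ((651.7920532226562, 262.6100769042969), (12.353967666625977, 12.58064079284668), 1.754453420639038) x 645.7 658.1 z [108.3 114.  118.1]
scene [ 281  208  110   72 1540] ((536.9300537109375, 247.06344604492188), (61.22365188598633, 311.1212158203125), 86.46617126464844) x 380.8 692.1 z [106.3 115.2 118.2]
top [189 131  19  37 396] ((646.05712890625, 230.47959899902344), (92.04363250732422, 40.28453063964844), 0.6397871375083923) x 600.1 692.0 z [109.7 114.7 118.6]
yel 19 min [538.6 253.3  59.1] max [547.7 255.1  62.2]
ora 81 min [614.4 220.2  62.2] max [622.3 257.6  74.6]
tcp rest axes 534.5418057056554 238.9181680840456 229.5610025965761 F [-0.3 -0.8 -0. ] 25.1
```

View pics/p2scene.png

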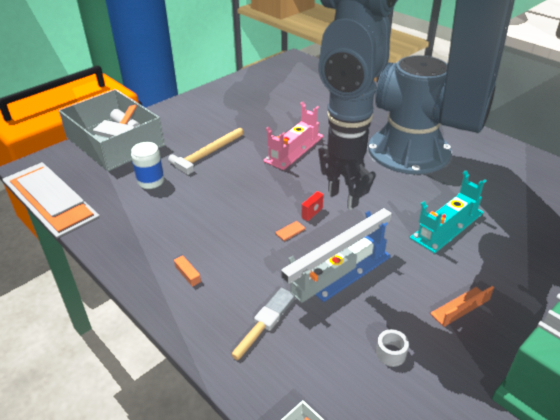

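The scene view shows the tube seated in both forks, from (287,268) to (388,216). It is level and aligned, its underside is at about 91.6 mm, and the bystanders haven't moved. Handing in.

```bash
python3 -c "
from h import *
print(ticket.finish_job())"
```

```text
the job is handed in; nothing more can be done
None
```

The job is handed in: the sleeve caught at the ringed hole about 52 mm out with the button up, and the tube lies level in both forks, released, with the arm clear; no pass or fail verdict came back.

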